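# Close the grain moisture tester to its click

### The arm

A 7-joint arm with a two-finger parallel gripper is mounted at the origin on the work surface. World frame = base frame: x ahead of the robot, y to its left, z up, the work surface at z = 0. Lengths are in m, angles in degrees, forces in N, time in s.
With the tool pointing down it reaches from about 0.425 to 0.875 m from the base axis. Payload 4.7 kg.
Tool frame: the origin (TCP) lies midway between the tips of the shut fingers; the grasp point (between the pads) lies 19 mm behind it (env.tcp_to_grasp is the distance from the TCP to the grasp point, in m); z points along the fingers, x is the direction in which the jaws open and shut, and the axes are right-handed (so a half turn about z gives the same grasp; the last joint's range is limited). The gripper opens to 87 mm and grips with 3 to 60 N. Pads are 19 mm wide; open, the fingers measure 117 mm over their backs; the gripper's body (75 mm by 190 mm) begins 51 mm behind the grasp point.
Start: joints at [-69.15, 18.392, -4.016, 83.108, 1.295, 78.541, -3.26], TCP at [0.223, 0.611, 0.223] pointing down, gripper open.
Joint ranges: [-163.93, 163.93], [-17.29, 119.83], [-79.2, 71.16], [3.27, 140.29], [-89.18, 269.18], [5.43, 117.66], [-154.24, 154.24]. Speed limits (degrees/s): [147.25, 147.25, 180, 180, 180, 180, 180].

### API

Orientations are given as [roll, pitch, yaw] about the fixed x, y, z axes, in that order (R = Rz(yaw) Ry(pitch) Rx(roll)).
In Python, from cell import env, viewer gives the robot as it stands.
- The arm moves only by the shell command python3 -m pendant 'ROWS' [OPENING] [FORCE]. ROWS is JSON, a list of rows, each a list of 6 numbers: the shift along the tool's x, y, z each as a share of 0.1 m, from -1 to 1, then the turn, a rotation vector about the tool's x, y, z each as a share of 90 degrees, from -1 to 1. A call has exactly 8 rows; each row is the pose to reach, as a shift and turn from the pose commanded when the call began, along the tool's axes at that moment; what a row does not reach only later rows make up. A row lasts 1/8 s, in which the tool goes at most 62.5 mm and 10.7 degrees, less where a joint would pass 70% of its speed; a pose out of reach is approached as far as the arm can. A call with a number of a shift or a turn outside -1 to 1 is refused whole. A call with a gripper value outside its range is refused whole. OPENING is the finger opening in mm, from 0 to 87, set as the call begins (- or left out, the last holds). The fingers move at their own pace and stop on an object; FORCE is the grip in N (left out, the last holds). Time passes only in rows, so rows that repeat a pose let the fingers close, or fill a call up. It gives the time, the measured TCP pose, the force and the opening at its end, in the units of the state.
- env.get_obs(): the state, without advancing time (a new reading comes with each control period).
- viewer.read_camera(name): name is "side" or "top"; returns a dict with "frame" (384x512x3 uint8, red, green, blue), "fx", "fy", "cx", "cy" (pixels), "view" (4x4, takes a point from world to camera coordinates). Camera axes: x right, y down, z forward; pixel columns grow to the right and rows downward; lengths in m; the calibration is good to about 2 mm. A picture is of the moment at which its call begins. There is no depth.
- env.sign_off(): hands the job in, once; it reports no verdict.
The state is a dict: "time_s": time; "qpos": joint angles; "joint_velocities": joint speeds; "effort": joint torques, N m; "tool_pos": TCP position; "tool_rot": TCP orientation; "force": force on the tool from outside, world axes, zero at the start; "wrist_torque": the same for the moment, N m; "grip_width": finger opening in m.
Only numpy, scipy, OpenCV 4.12 (cv2) and the standard library are available. Lean on these libraries where they do the work, as an engineer would, in place of code of your own. Each camera call takes 0.05 s, during which the arm holds its last target.

### The job

Fit the loose black winged cap fully down onto the drive tang of the grain moisture tester, pressing and handling it gently, and turn it clockwise until its ratchet clicks once; do not go on to a second click. Then let go, leaving the cap seated and level on the tester, and leave the other things on the table alone.

Things in the scene. Friction and masses are not known exactly. Their poses are not given: they have to be found in the camera images.
- cap: loose black cap, about 70 g: a fluted disc 64 mm in diameter and 22 mm high, with an upright wing grip on top (52 mm long along the cap's x, 12 mm thick along its y, from 22 to 52 mm above the underside). In its underside is a straight slot 39 mm long along x and 15 mm wide along y, 16 mm deep, centred. Origin at the centre of the underside, z up. Half a turn makes no difference.
- tester: bench moisture tester, fixed: a grey box 200 x 150 x 75 mm. Origin on the table directly under the axis of the round cup; the box runs from 130 mm before (its -x, display and keys) to 70 mm behind that axis. An aluminium collar (108 mm diameter) rises to 88 mm above the table; in it turns a dark steel ring (90 mm diameter, top at 92 mm), with the steel drive tang in its middle.
- ring_mark (a point): point on the cup axis, 96 mm above the table, where the underside of the seated cap rests; turns with the ring. Its x axis points to the ring's small raised pointer (36 to 45 mm from the axis), z up. The tang: 36 mm long, 12 wide, rounded top 13 mm above this point, vertical flanks for the lowest 7 mm. At the start the tang's length lies along this x axis. The cap fits it with 0.1 rad of play either way.
- collar_top (a point): centre of the collar's top, 88 mm above the table, fixed. How it turns: cap and tang carry the ring clockwise (from above) against about 0.05 N m, until the ring meets a hidden stop, 0.15 to 1.0 rad from the start, different each time. Then the ring stands still and the ratchet resists: the torque climbs to about 0.22 N m within 0.09 rad, then falls away until the click (see cup_axis).
- cup_axis (a point): fixed point on the cup axis, 96 mm above the table. The click: about 0.18 rad past the stop the tang springs on by itself into the next notch, 0.35 rad (tang relative to ring) from the last: one click. Let go, the tang settles in the nearest notch. Turning on would need the same torque again and gives a second click once past 0.53 rad.
- jar_lid: bystander: plain flat round metal jar lid, 68 mm diameter, 16 mm high, no grip on top; origin at underside centre
- check_weight: bystander: steel check weight, 44 mm diameter, 40 mm high with a small round knob; origin at underside centre
- sample_jar: bystander: clear closed jar, 68 mm diameter, 100 mm high; origin at underside centre
- mug: bystander: white mug, 76 mm diameter, 90 mm high; origin at underside centre
- gel_bottle: bystander: clear bottle, 60 mm diameter, 150 mm high; origin at underside centre
- stapler: bystander: stapler 130 x 32 x 40 mm lying along its own x; origin at underside centre
- durian_half: bystander: half a green fruit standing on the table, 132 mm diameter, 68 mm high; origin at underside centre
Things that resemble listed ones, but are neither listed nor needed, are in the scene too. What is shaped like the cap but green or purple is not meant.

How it is judged:
By the outcome, as a careful person would: the job done as asked, in the order asked, and still so for the second after the job is handed in, with the robot touching nothing.
It also fails if it takes over 64 s, if anything falls off the work surface, if the arm or the gripper's body presses on something with over 40 N, if the wrist force passes 120 N, or if a joint passes its speed limit or range.

## Working session

There is one attempt and no reset: what is moved stays moved. The work goes in short steps, Python scripts to look and compute and a shell command to move; the robot and the scene stay as the last step left them, time stands still between calls to the robot, and variables do not carry over. Pictures are saved under pics/ and viewed, and the job is handed in when it is done.

```bash
ls; mkdir -p pics; python3 - <<'E'
from cell import env, viewer
import cv2
for n in ("side","top"):
    c=viewer.read_camera(n); cv2.imwrite(f"pics/{n}0.png",cv2.resize(c["frame"][:,:,::-1],(800,600),interpolation=cv2.INTER_CUBIC))
    print(n,c["fx"],c["fy"],c["cx"],c["cy"]);print(c["view"])
print(env.get_obs(), env.tcp_to_grasp)
E
```

```text
pics
side 412.25264296136925 412.25264296136925 252.65114106567364 190.33193938807028
[[ 0.94639857 -0.3229965  -0.00173484 -0.55602559]
 [-0.19445138 -0.56544877 -0.80153375  0.19807551]
 [ 0.25791163  0.75890774 -0.59794702  1.05259552]
 [ 0.          0.          0.          1.        ]]
top 452.5936762213653 452.5936762213653 256.7524721399152 192.60461429872262
[[-0.00181864 -0.99987253 -0.01586239  0.04100601]
 [-0.99169055  0.00384374 -0.12858881  0.59675838]
 [ 0.12863339  0.01549673 -0.99157113  1.36788791]
 [ 0.          0.          0.          1.        ]]
{'time_s': 0.1, 'qpos': array([-69.15158138,  18.43607757,  -4.01361892,  83.16831961,
         1.29485593,  78.53995282,  -3.25791094]), 'joint_velocities': array([-0.04224061, -0.05585575,  0.0266817 , -0.19992773, -0.02186356,
       -0.08825734, -0.03276575]), 'effort': array([ 2.61859223e-04, -4.92570412e+01, -4.05372335e-01, -3.13399279e+01,
       -6.40745298e-02,  3.94979480e-02,  8.16805209e-05]), 'tool_pos': array([0.22264137, 0.61015565, 0.2215527 ]), 'tool_rot': array([1.79994126e+02, 9.91354989e-02, 6.99614253e+01]), 'force': array([ 0.14004658, -0.44115149,  0.58730273]), 'wrist_torque': array([-0.06211256,  0.01493956, -0.05965798]), 'grip_width': 0.08667081961251398} 0.0187
```

View pics/side0.png

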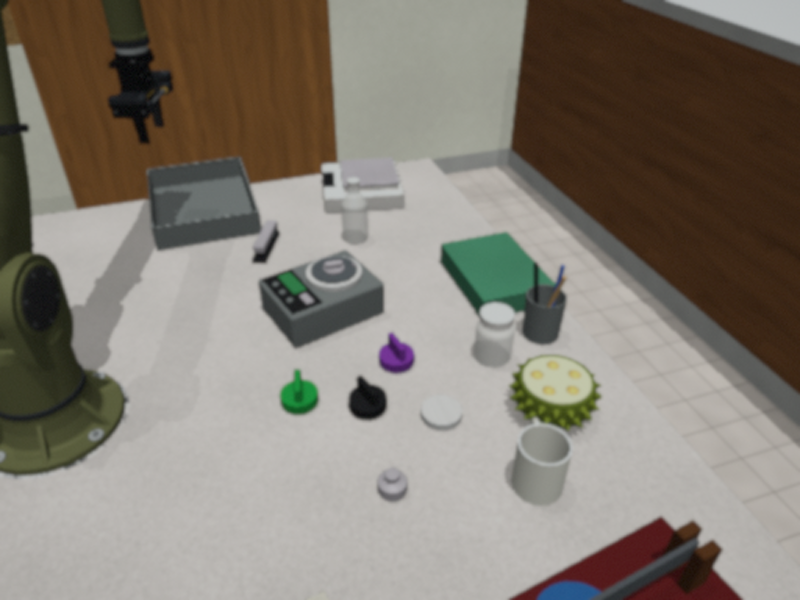

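View pics/top0.png

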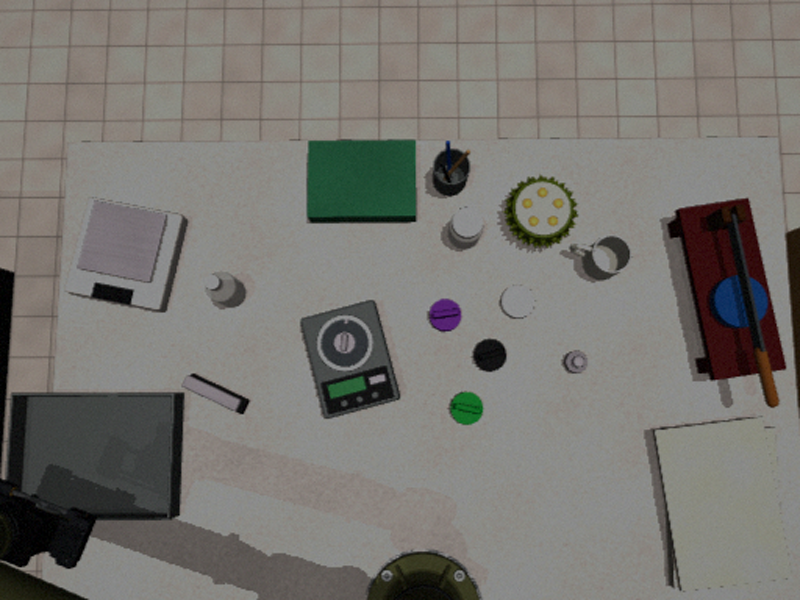

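The top view shows the black cap at about (490,355) and the tester ring at about (344,343). Next I'll enlarge both.

```bash
cat > h.py <<'E'
import numpy as np, cv2
from cell import env, viewer
def crop(n,c0,c1,r0,r1,s,name,gain=1.0):
    c=viewer.read_camera(n); f=c["frame"][r0:r1,c0:c1,::-1]
    f=cv2.resize(f,None,fx=s,fy=s,interpolation=cv2.INTER_CUBIC)
    f=np.clip(f.astype(float)*gain,0,255).astype(np.uint8); cv2.imwrite("pics/"+name,f)
    return c
def px2w(c,u,v,z):
    V=np.array(c["view"]);R=V[:3,:3];t=V[:3,3];o=-R.T@t
    d=R.T@np.array([(u-c["cx"])/c["fx"],(v-c["cy"])/c["fy"],1])
    return o+d*(z-o[2])/d[2]
def w2px(c,p):
    V=np.array(c["view"]);q=V[:3,:3]@np.array(p)+V[:3,3]
    return np.array([c["fx"]*q[0]/q[2]+c["cx"],c["fy"]*q[1]/q[2]+c["cy"]])
E
python3 - <<'E'
from h import *
crop("top",180,260,185,260,8,"tt.png",1.5)
crop("top",280,360,190,260,8,"tc.png",2.5)
crop("side",200,300,200,280,8,"sc.png",2)
crop("side",160,260,150,225,8,"st.png",1.3)
E
```

```text
(no output)
```

View pics/tt.png

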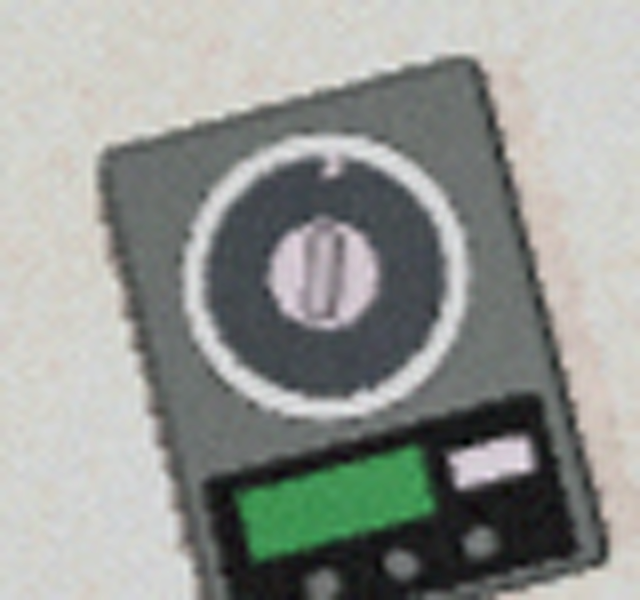

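View pics/tc.png

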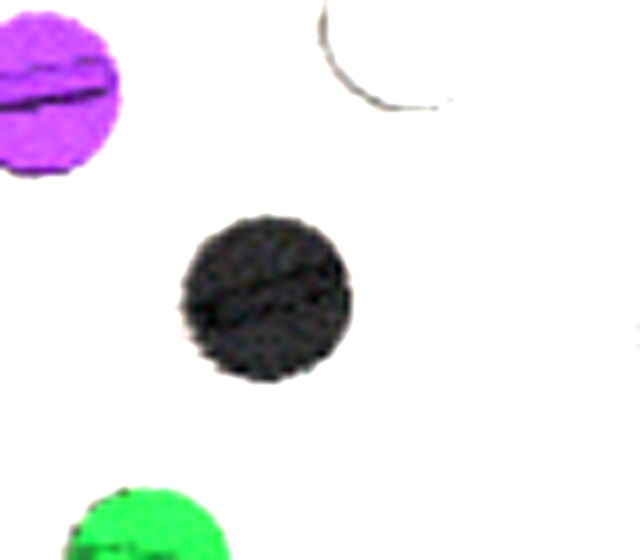

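View pics/sc.png

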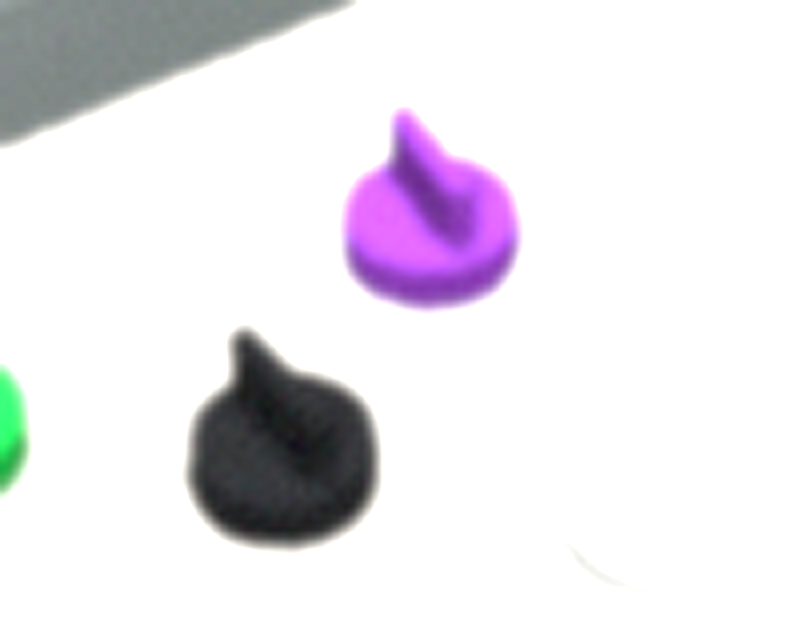

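View pics/st.png

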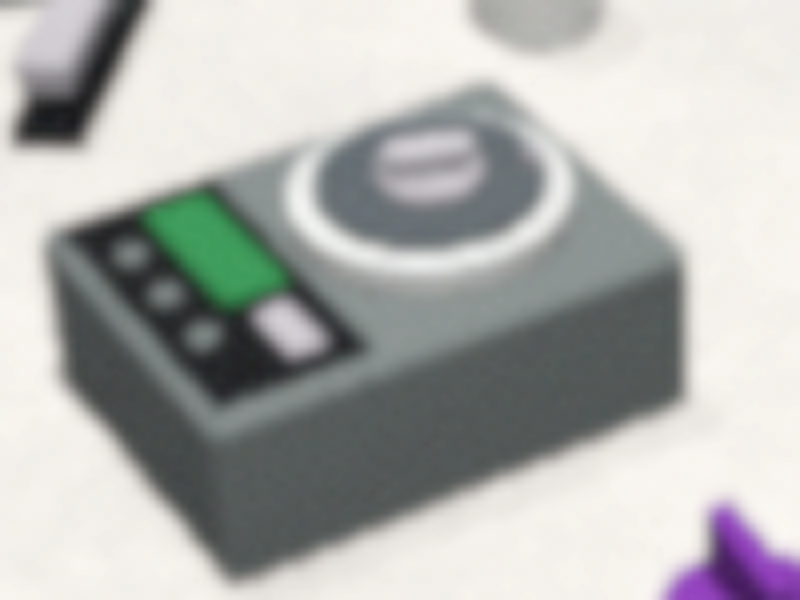

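```bash
python3 - <<'E'
from h import *
c=crop("top",294,332,208,246,16,"tc2.png",5)
f=c["frame"].astype(int)
# cap blob
m=(f.max(2)<60).astype(np.uint8); sub=m[205:250,295:332]
cc=[p for p in [max(cv2.findContours(sub,cv2.RETR_EXTERNAL,cv2.CHAIN_APPROX_NONE)[0],key=len)]][0]
(e)=cv2.fitEllipse(cc); print("cap ell",e[0][0]+295,e[0][1]+205,e[1])
for z in (0,.022): print(px2w(c,e[0][0]+295,e[0][1]+205,z))
# collar
g=f.mean(2)[185:260,180:260]; print(g[34].astype(int))
def W(x,y,z): return px2w(c,180+(x+.5)/8-.5,185+(y+.5)/8-.5,z)
o=W(325,276,.088);print("collar",o)
for ex in [(184,276,.088),(468,276,.088),(325,133,.088),(325,418,.088)]:print(W(*ex))
p=W(331,165,.094);d=p-o;print("pointer",p,np.degrees(np.arctan2(d[1],d[0])),np.hypot(*d[:2]))
a=W(326,222,.104);b=W(318,318,.104);d=a-b;print("tang",(a+b)/2,np.degrees(np.arctan2(d[1],d[0])),np.hypot(*d[:2]))
E
```

```text
cap ell 312.883451461792 226.89156341552734 (19.741178512573242, 20.269611358642578)
[ 0.49205945 -0.1371391   0.        ]
[ 0.4908911  -0.13476611  0.022     ]
[141 139 139 137 136 139 140 135 138 137 136 139 139 137 103  68  56  71
  74  72  71  75  80 130 139  93  58  51  49  44  49  52  49  83 126 138
 138 139 103 117 118  97  93 130 136 135 130  78  53  51  52  52  52  52
  52  81 129 137 114  81  74  76  74  74  75  67  38 110 132 131 132 129
 130 139 139 139 140 139 138 140]
collar [0.51141674 0.14766038 0.088     ]
[0.51157148 0.20028832 0.088     ]
[0.51126001 0.09435244 0.088     ]
[0.56499938 0.14812041 0.088     ]
[0.45874583 0.14720817 0.088     ]
pointer [0.55234263 0.14519828 0.094     ] -3.442761817953899 0.04099987618997536
tang [0.51252518 0.14723571 0.104     ] -4.271603533358659 0.03546844017905877
```

View pics/tc2.png

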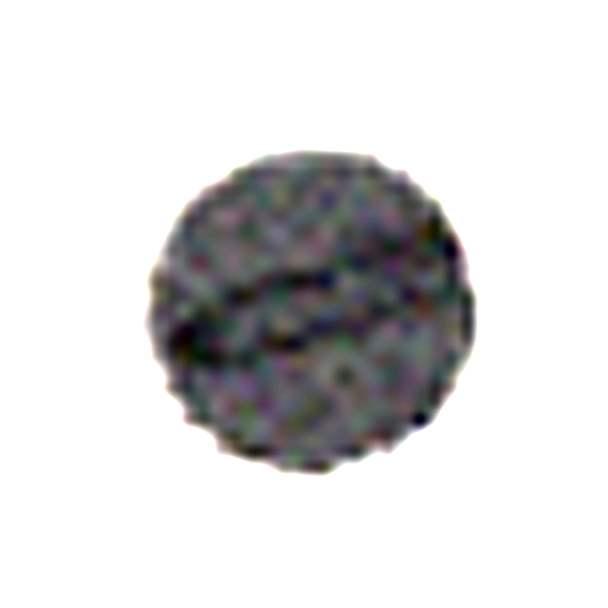

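```bash
cat >> h.py <<'E'
def overlay(n,c0,c1,r0,r1,s,name,gain,polys):
    c=viewer.read_camera(n); f=c["frame"][r0:r1,c0:c1,::-1]
    f=cv2.resize(f,None,fx=s,fy=s,interpolation=cv2.INTER_CUBIC)
    f=np.clip(f.astype(float)*gain,0,255).astype(np.uint8).copy()
    for P,col in polys:
        q=np.array([(w2px(c,p)-[c0,r0]+.5)*s-.5 for p in P]); cv2.polylines(f,[np.round(q).astype(np.int32)],False,col,1)
    cv2.imwrite("pics/"+name,f); return c
def circ(x,y,z,r): return [(x+r*np.cos(a),y+r*np.sin(a),z) for a in np.linspace(0,6.2832,60)]
def rect(x,y,z,yaw,L,Wd):
    a=np.radians(yaw);ux=np.array([np.cos(a),np.sin(a),0]);uy=np.array([-np.sin(a),np.cos(a),0]);o=np.array([x,y,z])
    return [o+sx*L/2*ux+sy*Wd/2*uy for sx,sy in((1,1),(1,-1),(-1,-1),(-1,1),(1,1))]
def capm(x,y,z,yaw):
    return [(circ(x,y,z,.032),(255,0,0)),(circ(x,y,z+.022,.032),(255,255,0)),(rect(x,y,z+.022,yaw,.052,.012),(0,0,255)),(rect(x,y,z+.052,yaw,.052,.012),(0,255,0))]
def tesm(x,y,tyaw):
    return [(circ(x,y,.088,.054),(255,0,0)),(circ(x,y,.092,.045),(0,200,200)),(rect(x,y,.103,tyaw,.036,.012),(0,0,255)),
    (rect(x+.0405*np.cos(np.radians(tyaw)),y+.0405*np.sin(np.radians(tyaw)),.095,tyaw,.009,.004),(0,255,0))]
E
python3 - <<'E'
from h import *
cap=capm(.4914,-.1358,0,-76); t=tesm(.5116,.1473,-4)
overlay("top",294,332,208,246,16,"o1.png",5,cap)
overlay("side",212,260,232,276,16,"o2.png",3,cap)
overlay("top",195,245,195,245,12,"o3.png",1.5,t)
overlay("side",190,240,155,190,16,"o4.png",1.3,t)
a=[cv2.imread(f"pics/o{i}.png") for i in (1,2,3,4)]
a=[cv2.resize(i,(400,300*i.shape[0]*4//i.shape[1]//3 if 0 else 300)) for i in a] if 0 else a
E
```

```text
(no output)
```

View pics/o1.png

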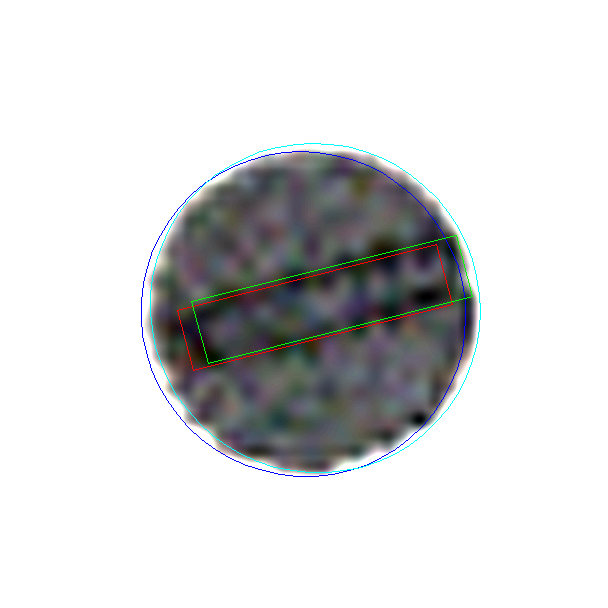

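View pics/o2.png

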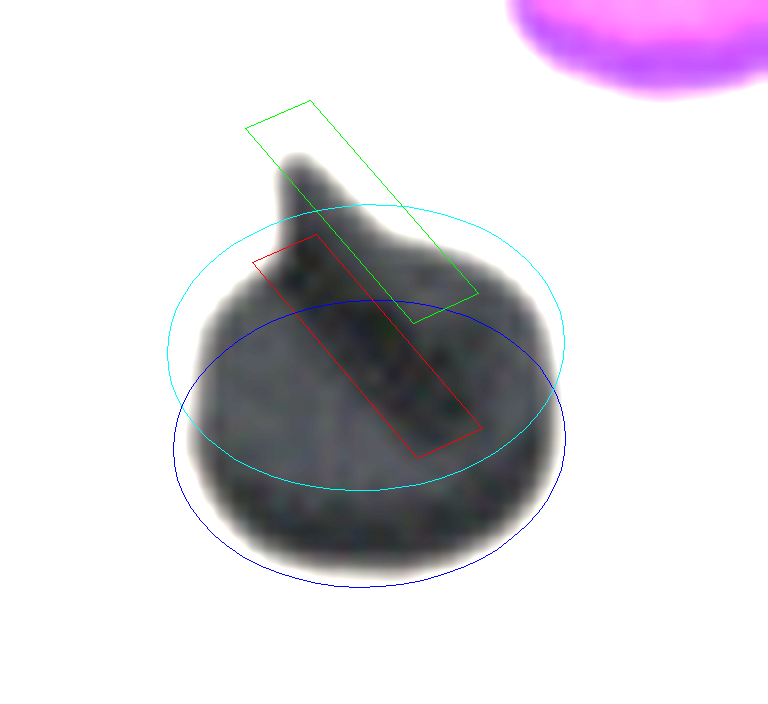

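View pics/o3.png

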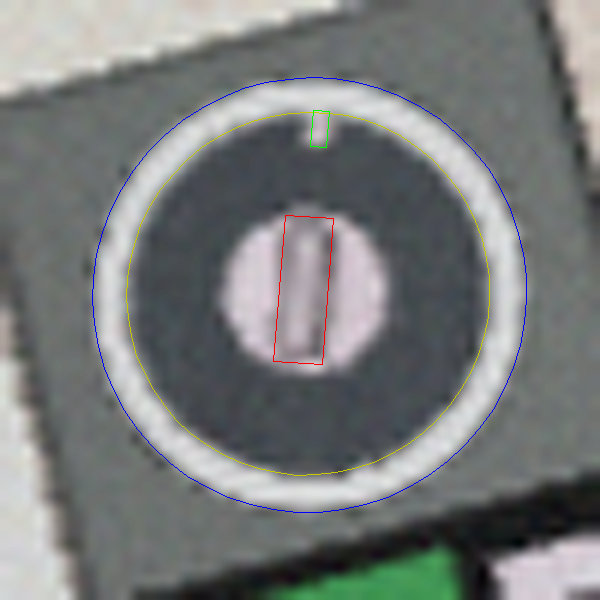

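View pics/o4.png

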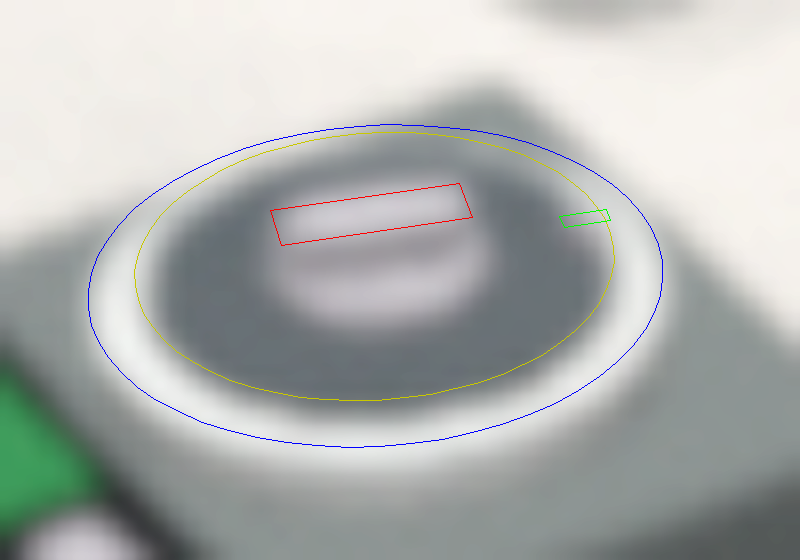

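```bash

python3 -m pendant '[[-0.5,0.5,0,0,0,0],[-1,1,0,0,0,0],[-1,1,0,0,0,0],[-1,1,0,0,0,0],[-1,1,0,0,0,0],[-1,1,0,0,0,0],[-1,1,0,0,0,0],[-1,1,0,0,0,0]]' 70
python3 -m pendant '[[-0.25,0.25,0,0,0,0],[-0.5,0.5,0,0,0,0],[-0.75,0.75,0,0,0,0],[-1,1,0,0,0,0],[-1,1,0,0,0,0],[-1,1,0,0,0,0],[-1,1,0,0,0,0],[-1,1,0,0,0,0]]'
python3 -m pendant '[[-0.2,0.2,0,0,0,0.1],[-0.4,0.4,0,0,0,0.2],[-0.6,0.6,0,0,0,0.3],[-0.8,0.8,0,0,0,0.4],[-1,1,0,0,0,0.5],[-1,1,0,0,0,0.6],[-1,1,0,0,0,0.62],[-1,1,0,0,0,0.62]]'
```

```text
time_s: 1.55
tool_pos: [0.2821, 0.4828, 0.2224]
tool_rot: [-180.0, 0.0, 70.0]
force: [0.4, 0.9, 0.1]
grip_width: 0.0698
time_s: 2.55
tool_pos: [0.3416, 0.355, 0.2224]
tool_rot: [-180.0, 0.0, 70.1]
force: [0.5, 0.2, -0.0]
grip_width: 0.0698
time_s: 3.55
tool_pos: [0.4016, 0.2266, 0.2225]
tool_rot: [180.0, 0.0, 14.3]
force: [0.5, -0.4, 0.2]
grip_width: 0.07
```

```bash

python3 -m pendant '[[0,0.25,0,0,0,0],[0,0.5,0,0,0,0],[0,0.75,0,0,0,0],[0,1,0,0,0,0],[0,1,0,0,0,0],[0,1,0,0,0,0],[0,1,0,0,0,0],[0,1,0,0,0,0]]'
python3 -m pendant '[[0,0.25,0,0,0,0],[0,0.5,0,0,0,0],[0,0.75,0,0,0,0],[0,1,0,0,0,0],[0,1,0,0,0,0],[0,1,0,0,0,0],[0,1,0,0,0,0],[0,1,0,0,0,0]]'
python3 -m pendant '[[0,0.25,0.1,0,0,0],[0,0.5,0.2,0,0,0],[0,0.75,0.3,0,0,0],[0,1,0.4,0,0,0],[0,1,0.5,0,0,0],[0,1,0.5,0,0,0],[0,1,0.5,0,0,0],[0,1,0.5,0,0,0]]'
python3 -m pendant '[[0,0.25,0.2,0,0,0],[0,0.5,0.4,0,0,0],[0,0.73,0.6,0,0,0],[0,0.73,0.8,0,0,0],[0,0.73,0.85,0,0,0],[0,0.73,0.85,0,0,0],[0,0.73,0.85,0,0,0],[0,0.73,0.85,0,0,0]]'
python3 - <<'E'
from h import *
crop("side",190,310,180,280,6,"g1s.png",1.6)
crop("top",270,350,185,260,8,"g1t.png",1.6)
E
```

```text
time_s: 4.55
tool_pos: [0.4261, 0.1298, 0.2225]
tool_rot: [180.0, 0.0, 14.3]
force: [0.3, -0.1, -0.3]
grip_width: 0.0697
time_s: 5.55
tool_pos: [0.4506, 0.0329, 0.2225]
tool_rot: [-180.0, -0.0, 14.2]
force: [0.4, 0.2, 0.2]
grip_width: 0.0698
time_s: 6.55
tool_pos: [0.4755, -0.0641, 0.173]
tool_rot: [-180.0, -0.1, 14.2]
force: [-0.4, -0.5, 0.0]
grip_width: 0.0699
time_s: 7.55
tool_pos: [0.4937, -0.1355, 0.0883]
tool_rot: [180.0, -0.1, 14.2]
force: [1.0, -0.2, 1.4]
grip_width: 0.07
```

View pics/g1s.png

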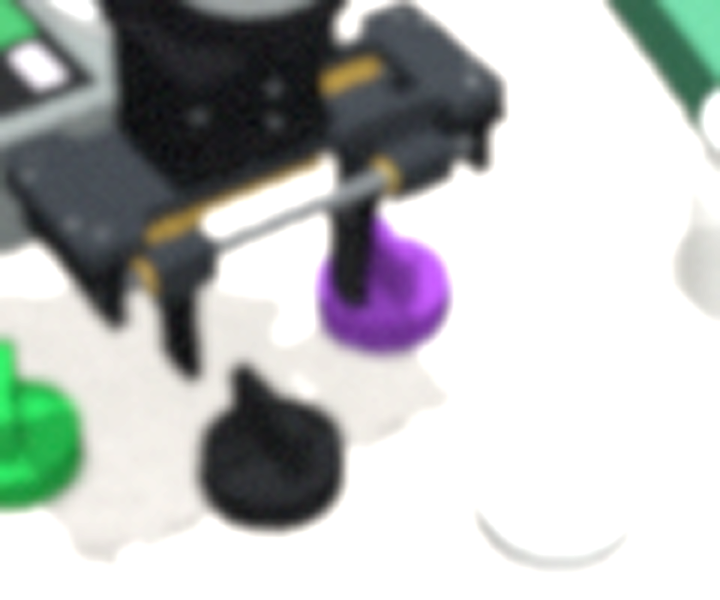

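View pics/g1t.png

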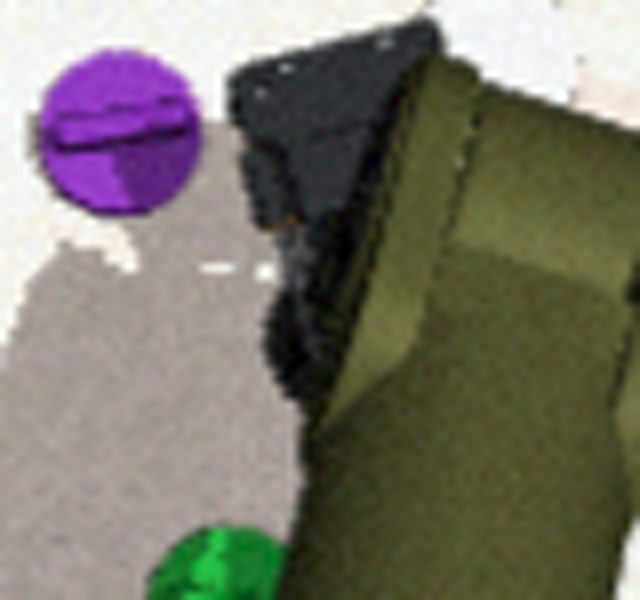

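```bash
python3 - <<'E'
from h import *
p=env.get_obs()["tool_pos"];a=np.radians(14.2)
print(p)
overlay("side",190,310,180,280,6,"g1o.png",1.6,[([p+[s*.035*np.cos(a),s*.035*np.sin(a),0] for s in(-1,1)],(0,0,255)),([p,p-[0,0,.06]],(0,255,0))]+capm(.4914,-.1358,0,-76))
E
```

```text
[ 0.49341257 -0.13552062  0.08805999]
```

View pics/g1o.png

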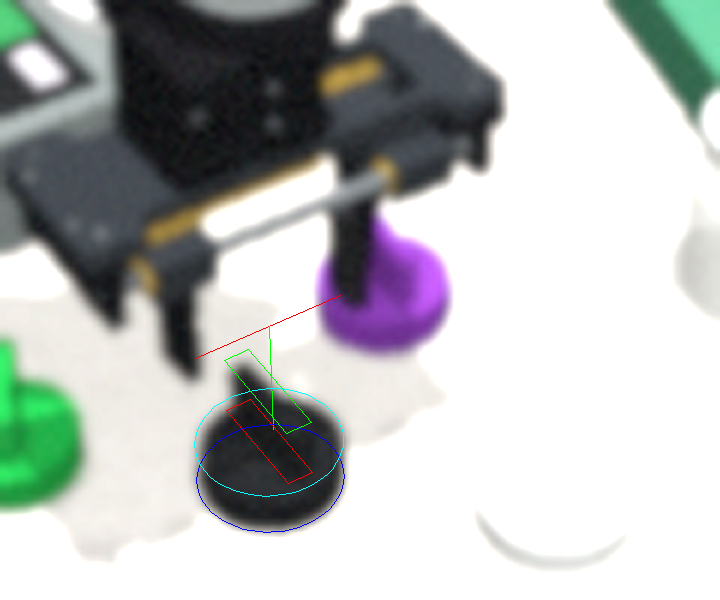

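```bash

python3 -m pendant '[[-0.02,0,0.1,0,0,0],[-0.02,0,0.2,0,0,0],[-0.02,0,0.3,0,0,0],[-0.02,0,0.4,0,0,0],[-0.02,0,0.5,0,0,0],[-0.02,0,0.58,0,0,0],[-0.02,0,0.62,0,0,0],[-0.02,0,0.62,0,0,0]]' 40
python3 -m pendant '[[0,0,0,0,0,0],[0,0,0,0,0,0],[0,0,0,0,0,0],[0,0,0,0,0,0],[0,0,0,0,0,0],[0,0,0,0,0,0],[0,0,0,0,0,0],[0,0,0,0,0,0]]' 0 12
```

```text
time_s: 8.7
tool_pos: [0.491, -0.1362, 0.0253]
tool_rot: [-180.0, 0.0, 14.2]
force: [0.0, 0.4, -0.2]
grip_width: 0.0399
time_s: 9.7
tool_pos: [0.4914, -0.1361, 0.0257]
tool_rot: [180.0, -0.0, 14.2]
force: [0.6, 0.2, 2.9]
grip_width: 0.0123
```

```bash

python3 -m pendant '[[0,0,-0.15,0,0,0],[0,0,-0.4,0,0,0],[0,0,-0.7,0,0,0],[0,0,-1,0,0,0],[0.05,-0.2,-1,0,0,0],[0.15,-0.45,-1,0,0,0],[0.25,-0.7,-1,0,0,0],[0.3,-0.9,-1,0,0,0]]'
python3 -m pendant '[[0.1,-0.2,-0.1,0,0,0],[0.2,-0.4,-0.2,0,0,0],[0.3,-0.6,-0.3,0,0,0],[0.3,-0.8,-0.4,0,0,0],[0.3,-1,-0.4,0,0,0],[0.3,-1,-0.4,0,0,0],[0.3,-1,-0.4,0,0,0],[0.3,-1,-0.4,0,0,0]]'
python3 -m pendant '[[0.05,-0.1,0,0,0,-0.1],[0.1,-0.2,0,0,0,-0.2],[0.15,-0.4,0,0,0,-0.3],[0.2,-0.6,0,0,0,-0.4],[0.29,-0.8,0,0,0,-0.5],[0.29,-0.8,0,0,0,-0.6],[0.29,-0.8,0,0,0,-0.7],[0.29,-0.8,0,0,0,-0.798]]'
python3 - <<'E'
from h import *
print(env.get_obs()["tool_pos"],env.get_obs()["tool_rot"],env.get_obs()["grip_width"])
crop("side",170,260,120,195,8,"g2s.png",1.5)
crop("top",180,260,185,260,8,"g2t.png",1.5)
E
```

```text
time_s: 10.7
tool_pos: [0.4981, -0.0405, 0.1262]
tool_rot: [-180.0, -0.0, 14.2]
force: [0.2, 0.0, -0.4]
grip_width: 0.0116
time_s: 11.7
tool_pos: [0.5029, 0.0615, 0.1656]
tool_rot: [180.0, 0.0, 14.1]
force: [-0.2, -0.9, -0.8]
grip_width: 0.0118
time_s: 12.7
tool_pos: [0.5116, 0.1464, 0.1654]
tool_rot: [-180.0, 0.0, 86.2]
force: [0.0, -0.1, -0.4]
grip_width: 0.0118
[0.51160115 0.14643076 0.16541691] [-1.79989865e+02  3.39367700e-02  8.61946623e+01] 0.011756980690165664
```

View pics/g2s.png

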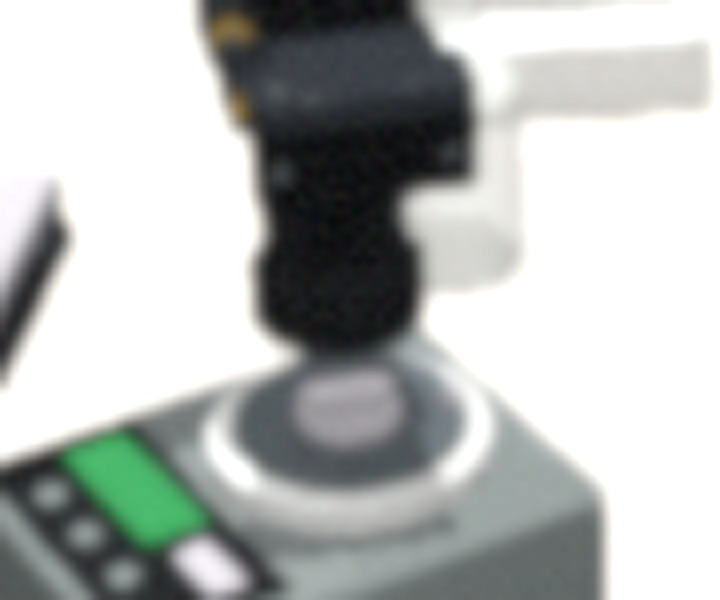

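View pics/g2t.png

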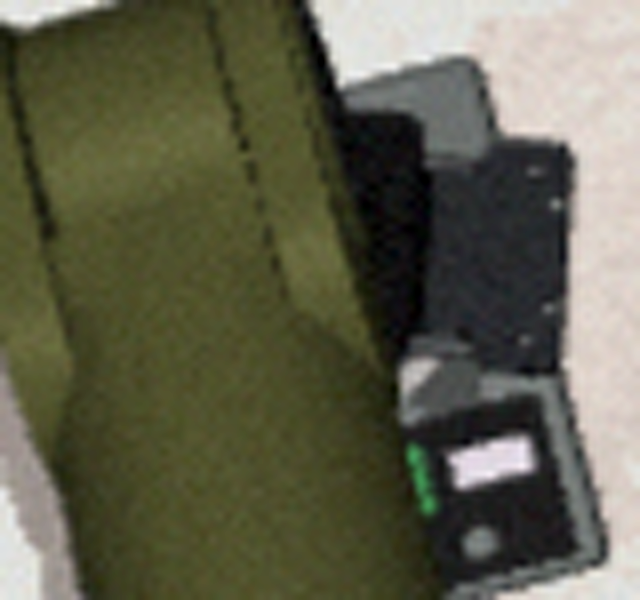

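```bash
python3 - <<'E'
from h import *
p=env.get_obs()["tool_pos"]
overlay("side",185,235,130,180,16,"g3o.png",2.5,capm(p[0],p[1],p[2]-.0255,-3.8)+tesm(.5116,.1473,-4))
E
```

```text
(no output)
```

View pics/g3o.png

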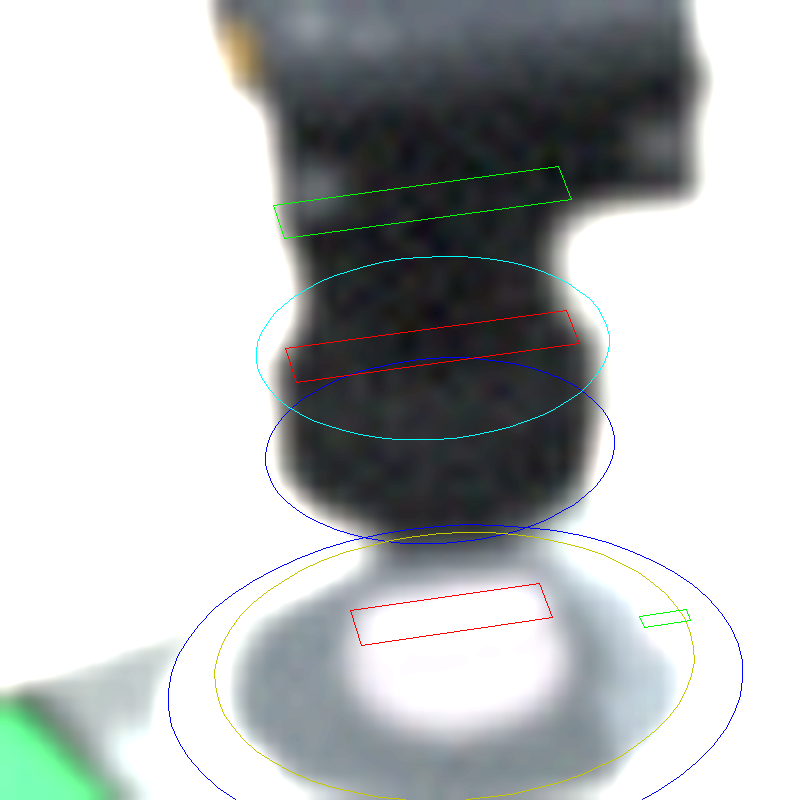

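```bash
python3 - <<'E'
from h import *
c=viewer.read_camera("side"); t=viewer.read_camera("top")
im={"side":cv2.imread("pics/side0.png").mean(2),"top":cv2.imread("pics/top0.png").mean(2)}
def prof(n,cam,p0,p1,N=60):
    k=800/512
    us=[]
    for s in np.linspace(0,1,N):
        q=(w2px(cam,p0)*(1-s)+w2px(cam,p1)*s+.5)*k-.5
        us.append(q)
    us=np.array(us,np.float32)
    v=cv2.remap(im[n].astype(np.float32),us[:,0].reshape(1,-1),us[:,1].reshape(1,-1),cv2.INTER_LINEAR)[0]
    return v
x,y=.5116,.1473
V=np.array(c["view"]);d=np.array([V[2,0],V[2,1]]);d/=np.linalg.norm(d)
print("view horiz dir",d)
# side vertical profile through axis: raw pixel rows
u0,v0=w2px(c,(x,y,.092)); k=800/512
rows=np.arange(v0-16,v0+18,.5)
col=np.full_like(rows,u0)
for off in(-7,7):
  val=cv2.remap(im["side"].astype(np.float32),(((col+off)+.5)*k-.5).astype(np.float32).reshape(1,-1),((rows+.5)*k-.5).astype(np.float32).reshape(1,-1),cv2.INTER_LINEAR)[0]
  print("off",off,[(round(r-v0,1),int(a)) for r,a in zip(rows,val)])
  for name,z,r in(("collar88",.088,.054),("ring92",.092,.045),("ring88",.088,.045),("collar75",.075,.054)):
    P=np.array([w2px(c,q) for q in circ(x,y,z,r)]);
    E=cv2.fitEllipse(P.astype(np.float32))
    for half in(0,1):
      pass
    PP=np.array([w2px(c,(x+r*np.cos(a),y+r*np.sin(a),z)) for a in np.linspace(0,6.2832,2000)])
    s=PP[abs(PP[:,0]-u0-off)<.1][:,1]-v0; print(name,round(s.min(),2),round(s.max(),2))
# horizontal
cols=np.arange(u0-24,u0+24,.5)
for off in (0,):
  val=cv2.remap(im["side"].astype(np.float32),((cols+.5)*k-.5).astype(np.float32).reshape(1,-1),((np.full_like(cols,v0+3)+.5)*k-.5).astype(np.float32).reshape(1,-1),cv2.INTER_LINEAR)[0]
  print("H",[(round(r-u0,1),int(a)) for r,a in zip(cols,val)])
  for name,z,r in(("collar88",.088,.054),("ring92",.092,.045),("ring88",.088,.045)):
    PP=np.array([w2px(c,(x+r*np.cos(a),y+r*np.sin(a),z)) for a in np.linspace(0,6.2832,2000)])
    s=PP[abs(PP[:,1]-v0-3)<.1][:,0]-u0; print(name,round(s.min(),2),round(s.max(),2))
E
```

```text
view horiz dir [0.32177188 0.94681722]
off -7 [(np.float64(-16.0), 186), (np.float64(-15.5), 186), (np.float64(-15.0), 186), (np.float64(-14.5), 186), (np.float64(-14.0), 185), (np.float64(-13.5), 185), (np.float64(-13.0), 184), (np.float64(-12.5), 183), (np.float64(-12.0), 183), (np.float64(-11.5), 183), (np.float64(-11.0), 183), (np.float64(-10.5), 183), (np.float64(-10.0), 182), (np.float64(-9.5), 182), (np.float64(-9.0), 181), (np.float64(-8.5), 180), (np.float64(-8.0), 178), (np.float64(-7.5), 175), (np.float64(-7.0), 168), (np.float64(-6.5), 157), (np.float64(-6.0), 144), (np.float64(-5.5), 127), (np.float64(-5.0), 111), (np.float64(-4.5), 99), (np.float64(-4.0), 94), (np.float64(-3.5), 91), (np.float64(-3.0), 92), (np.float64(-2.5), 94), (np.float64(-2.0), 95), (np.float64(-1.5), 97), (np.float64(-1.0), 97), (np.float64(-0.5), 99), (np.float64(0.0), 99), (np.float64(0.5), 99), (np.float64(1.0), 97), (np.float64(1.5), 94), (np.float64(2.0), 91), (np.float64(2.5), 88), (np.float64(3.0), 87), (np.float64(3.5), 85), (np.float64(4.0), 85), (np.float64(4.5), 85), (np.float64(5.0), 8
[... 4192 characters left out ...]
oat64(11.0), 86), (np.float64(11.5), 86), (np.float64(12.0), 87), (np.float64(12.5), 88), (np.float64(13.0), 93), (np.float64(13.5), 104), (np.float64(14.0), 120), (np.float64(14.5), 138), (np.float64(15.0), 155), (np.float64(15.5), 169), (np.float64(16.0), 177), (np.float64(16.5), 179), (np.float64(17.0), 174), (np.float64(17.5), 165), (np.float64(18.0), 152), (np.float64(18.5), 137), (np.float64(19.0), 125), (np.float64(19.5), 118), (np.float64(20.0), 114), (np.float64(20.5), 112), (np.float64(21.0), 113), (np.float64(21.5), 115), (np.float64(22.0), 117), (np.float64(22.5), 122), (np.float64(23.0), 128), (np.float64(23.5), 136)]
collar88 -17.89 17.54
ring92 -14.58 13.76
ring88 -14.83 14.48
```

```bash

python3 -m pendant '[[0.007,0.006,0.06,0,0,0],[0.007,0.006,0.12,0,0,0],[0.007,0.006,0.18,0,0,0],[0.007,0.006,0.23,0,0,0],[0.007,0.006,0.26,0,0,0],[0.007,0.006,0.29,0,0,0],[0.007,0.006,0.31,0,0,0],[0.007,0.006,0.33,0,0,0]]'
python3 - <<'E'
from h import *
o=env.get_obs();print(o["tool_pos"],o["force"],o["wrist_torque"],o["tool_rot"])
crop("side",185,235,140,180,16,"g4.png",1.5)
E
```

```text
time_s: 13.95
tool_pos: [0.5121, 0.1481, 0.1326]
tool_rot: [180.0, -0.0, 86.0]
force: [0.2, 0.5, -0.7]
grip_width: 0.0118
[0.51213214 0.148113   0.13258868] [ 0.15742356  0.46373605 -0.69046574] [ 0.00853929 -0.01392716 -0.00734982] [ 1.79980644e+02 -1.22324732e-02  8.59786233e+01]
```

View pics/g4.png

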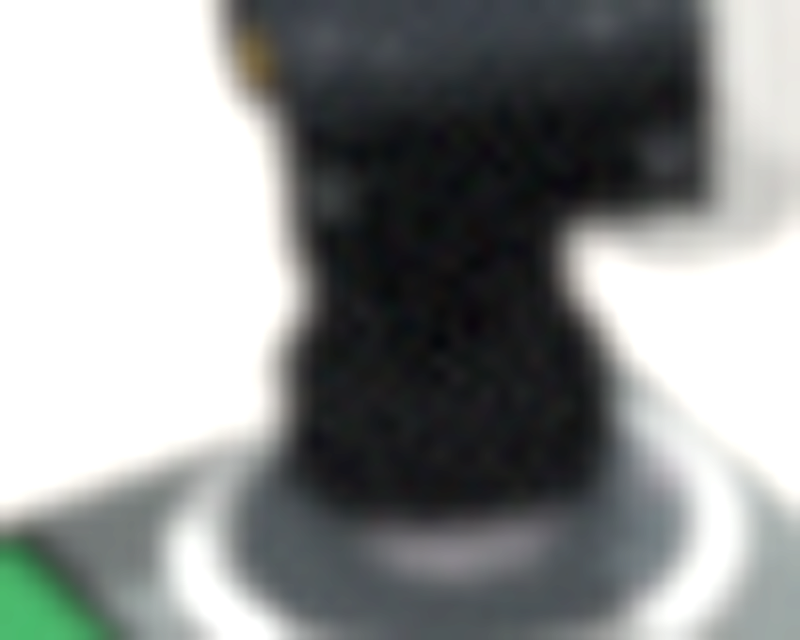

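```bash
python3 - <<'E'
from h import *
c=viewer.read_camera("side")
p=(.51213,.14811)
def ext(x,y,z,r):
    P=np.array([w2px(c,q) for q in circ(x,y,z,r)]);q=(P-[185,140]+.5)*16-.5;return q[:,0].min().round(1),q[:,0].max().round(1),q[:,0].mean().round(1)
print(ext(*p,.107,.032),ext(*p,.129,.032),"collar at p",ext(*p,.088,.054),"hub",ext(*p,.096,.019))
f=cv2.cvtColor(cv2.imread("pics/g4.png"),cv2.COLOR_BGR2GRAY)
for r in (540,500,430,400):print(r,[(x,int(f[r,x])) for x in list(range(140,330,12))+list(range(560,790,12))])
E
```

```text
(np.float64(279.5), np.float64(622.6), np.float64(454.0)) (np.float64(270.6), np.float64(617.4), np.float64(446.9)) collar at p (np.float64(169.8), np.float64(743.7), np.float64(461.6)) hub (np.float64(353.4), np.float64(556.0), np.float64(456.5))
540 [(140, 124), (152, 139), (164, 179), (176, 225), (188, 251), (200, 245), (212, 221), (224, 177), (236, 132), (248, 104), (260, 91), (272, 88), (284, 89), (296, 88), (308, 85), (320, 82), (560, 91), (572, 84), (584, 83), (596, 87), (608, 94), (620, 103), (632, 112), (644, 119), (656, 124), (668, 140), (680, 172), (692, 211), (704, 247), (716, 255), (728, 255), (740, 235), (752, 202), (764, 177), (776, 172), (788, 175)]
500 [(140, 128), (152, 126), (164, 131), (176, 150), (188, 174), (200, 191), (212, 194), (224, 175), (236, 142), (248, 112), (260, 95), (272, 85), (284, 78), (296, 71), (308, 61), (320, 48), (560, 51), (572, 53), (584, 60), (596, 69), (608, 83), (620, 100), (632, 115), (644, 123), (656, 132), (668, 149), (680, 175), (692, 210), (704, 245), (716, 255), (728, 251), (740, 228), (752, 203), (764, 196), (776, 212), (788, 234)]

[... 157 characters left out ...]
8), (296, 67), (308, 34), (320, 25), (560, 22), (572, 19), (584, 26), (596, 37), (608, 72), (620, 120), (632, 164), (644, 198), (656, 221), (668, 233), (680, 237), (692, 240), (704, 246), (716, 255), (728, 255), (740, 255), (752, 255), (764, 255), (776, 255), (788, 255)]
400 [(140, 255), (152, 255), (164, 255), (176, 255), (188, 255), (200, 255), (212, 255), (224, 255), (236, 255), (248, 255), (260, 251), (272, 208), (284, 145), (296, 84), (308, 48), (320, 29), (560, 28), (572, 27), (584, 26), (596, 44), (608, 86), (620, 137), (632, 174), (644, 195), (656, 215), (668, 233), (680, 249), (692, 255), (704, 255), (716, 255), (728, 255), (740, 255), (752, 255), (764, 255), (776, 255), (788, 255)]
```

```bash

python3 -m pendant '[[-0.008,0,0,0,0,0],[-0.008,0,0.01,0,0,0],[-0.008,0,0.02,0,0,0],[-0.008,0,0.03,0,0,0],[-0.008,0,0.04,0,0,0],[-0.008,0,0.05,0,0,0],[-0.008,0,0.06,0,0,0],[-0.008,0,0.06,0,0,0]]'
```

```text
time_s: 15.05
tool_pos: [0.5119, 0.1472, 0.1265]
tool_rot: [-180.0, 0.0, 86.0]
force: [0.4, -0.7, -0.4]
grip_width: 0.0119
```

```bash

python3 -m pendant '[[0,0,0.006,0,0,0],[0,0,0.012,0,0,0],[0,0,0.018,0,0,0],[0,0,0.024,0,0,0],[0,0,0.03,0,0,0],[0,0,0.036,0,0,0],[0,0,0.04,0,0,0],[0,0,0.04,0,0,0]]'
```

```text
time_s: 16.05
tool_pos: [0.5119, 0.1472, 0.1225]
tool_rot: [-180.0, -0.0, 86.0]
force: [0.2, 1.3, -0.4]
grip_width: 0.0123
```

```bash

python3 -m pendant '[[0,0,0.003,0,0,0],[0,0,0.006,0,0,0],[0,0,0.009,0,0,0],[0,0,0.012,0,0,0],[0,0,0.012,0,0,0],[0,0,0.012,0,0,0],[0,0,0.012,0,0,0],[0,0,0.012,0,0,0]]'
```

```text
time_s: 17.05
tool_pos: [0.512, 0.1473, 0.1216]
tool_rot: [180.0, -0.0, 86.0]
force: [-2.6, -0.0, 4.1]
grip_width: 0.0118
```

```bash
cat > s.py <<'E'
from cell import env
import numpy as np
o=env.get_obs();print("F",o["force"].round(2),"T",o["wrist_torque"].round(3),"yaw",o["tool_rot"][2].round(2),"q7",o["qpos"][6].round(1),"pos",o["tool_pos"].round(4))
E
python3 -m pendant '[[0,0,0,0,0,0],[0,0,0,0,0,0.01],[0,0,0,0,0,0.02],[0,0,0,0,0,0.03],[0,0,0,0,0,0.04],[0,0,0,0,0,0.05],[0,0,0,0,0,0.06],[0,0,0,0,0,0.07]]' - 22; python3 s.py
python3 -m pendant '[[0,0,0,0,0,0.01],[0,0,0,0,0,0.02],[0,0,0,0,0,0.03],[0,0,0,0,0,0.04],[0,0,0,0,0,0.05],[0,0,0,0,0,0.06],[0,0,0,0,0,0.07],[0,0,0,0,0,0.08]]'; python3 s.py
```

```text
time_s: 18.05
tool_pos: [0.512, 0.1475, 0.1216]
tool_rot: [180.0, -0.0, 79.7]
force: [-1.8, 0.1, 4.9]
grip_width: 0.0118
F [-1.81  0.15  4.86] T [-0.062  0.466  0.013] yaw 79.66 q7 63.9 pos [0.512  0.1475 0.1216]
time_s: 19.05
tool_pos: [0.512, 0.1477, 0.1216]
tool_rot: [180.0, -0.0, 72.5]
force: [-1.6, 0.8, 5.5]
grip_width: 0.0119
F [-1.57  0.82  5.49] T [-0.046  0.445  0.085] yaw 72.47 q7 56.8 pos [0.512  0.1477 0.1216]
```

```bash

python3 -m pendant '[[0,0,0,0,0,0.01],[0,0,0,0,0,0.02],[0,0,0,0,0,0.03],[0,0,0,0,0,0.04],[0,0,0,0,0,0.05],[0,0,0,0,0,0.06],[0,0,0,0,0,0.06],[0,0,0,0,0,0.06]]'; python3 s.py
```

```text
time_s: 20.05
tool_pos: [0.5123, 0.1476, 0.1216]
tool_rot: [180.0, -0.1, 67.1]
force: [-1.3, 1.2, 4.4]
grip_width: 0.0118
F [-1.29  1.18  4.44] T [0.196 0.247 0.043] yaw 67.07 q7 51.5 pos [0.5123 0.1476 0.1216]
```

```bash
python3 - <<'E'
from h import *
crop("side",180,250,145,190,10,"r1.png",1.3)
E
```

```text
(no output)
```

View pics/r1.png

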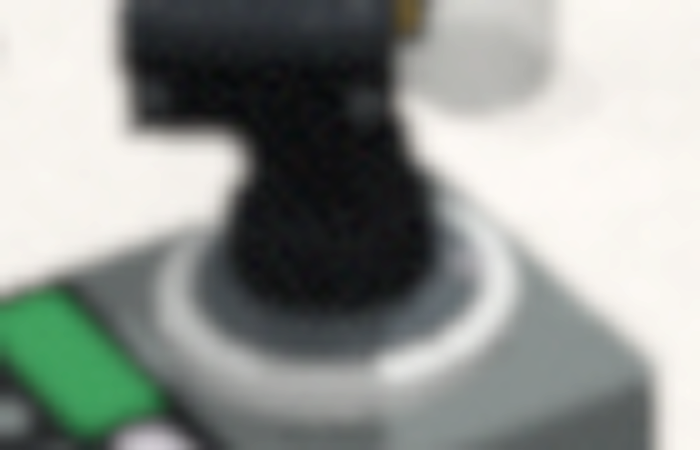

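```bash

python3 -m pendant '[[0,0,0,0,0,0.01],[0,0,0,0,0,0.02],[0,0,0,0,0,0.03],[0,0,0,0,0,0.04],[0,0,0,0,0,0.05],[0,0,0,0,0,0.06],[0,0,0,0,0,0.07],[0,0,0,0,0,0.08]]'; python3 s.py
```

```text
time_s: 21.1
tool_pos: [0.5125, 0.1476, 0.1217]
tool_rot: [180.0, -0.1, 59.8]
force: [0.0, 0.4, 4.0]
grip_width: 0.0124
F [0.   0.37 4.03] T [0.232 0.066 0.099] yaw 59.83 q7 44.3 pos [0.5125 0.1476 0.1217]
```

```bash

python3 -m pendant '[[0,0,0,0,0,0.01],[0,0,0,0,0,0.02],[0,0,0,0,0,0.03],[0,0,0,0,0,0.04],[0,0,0,0,0,0.05],[0,0,0,0,0,0.06],[0,0,0,0,0,0.07],[0,0,0,0,0,0.08]]'; python3 s.py
```

```text
time_s: 22.1
tool_pos: [0.5124, 0.1477, 0.1216]
tool_rot: [180.0, -0.1, 52.6]
force: [0.3, 0.9, 5.4]
grip_width: 0.0117
F [0.25 0.88 5.38] T [ 0.302 -0.135  0.07 ] yaw 52.63 q7 37.2 pos [0.5124 0.1477 0.1216]
```

```bash

python3 -m pendant '[[0,0,0,0,0,0.01],[0,0,0,0,0,0.02],[0,0,0,0,0,0.03],[0,0,0,0,0,0.04],[0,0,0,0,0,0.05],[0,0,0,0,0,0.06],[0,0,0,0,0,0.06],[0,0,0,0,0,0.06]]'; python3 s.py
python3 - <<'E'
from h import *
def pt(yaw): return (rect(.5124+.0405*np.cos(np.radians(yaw)),.1473+.0405*np.sin(np.radians(yaw)),.095,yaw,.009,.004),(0,0,255))
y=env.get_obs()["tool_rot"][2]-90
overlay("side",190,240,150,187,16,"r2.png",1.3,[pt(y)])
E
```

```text
time_s: 23.1
tool_pos: [0.5125, 0.1477, 0.1216]
tool_rot: [180.0, -0.1, 47.3]
force: [0.4, 2.1, 4.8]
grip_width: 0.0118
F [0.44 2.14 4.76] T [ 0.504 -0.298  0.043] yaw 47.25 q7 31.9 pos [0.5125 0.1477 0.1216]
```

View pics/r2.png

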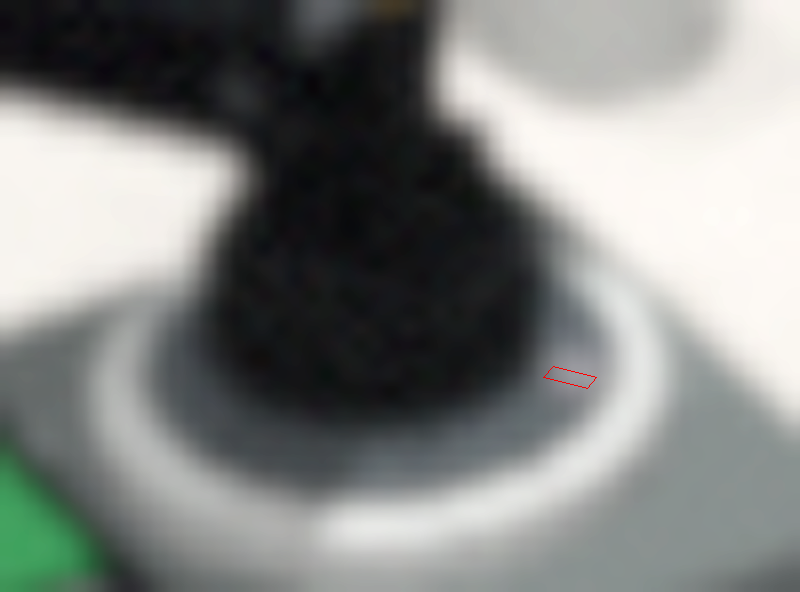

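```bash
python3 - <<'E'
from h import *
c=viewer.read_camera("side"); f=c["frame"][150:187,190:240,::-1].astype(float)
f=np.clip((f-50)*2.2,0,255).astype(np.uint8)
g=cv2.resize(f,None,fx=14,fy=14,interpolation=cv2.INTER_CUBIC)
for yaw in (-4,-15,-25,-35,-43):
    p=w2px(c,(.5124+.0405*np.cos(np.radians(yaw)),.1473+.0405*np.sin(np.radians(yaw)),.095))
    q=((p-[190,150]+.5)*14).astype(int); print(yaw,q)
cv2.imwrite("pics/r3.png",g)
t=viewer.read_camera("top")["frame"][190:250,185:250,::-1]
cv2.imwrite("pics/r3t.png",cv2.resize(np.clip(t*1.5,0,255).astype(np.uint8),None,fx=9,fy=9,interpolation=cv2.INTER_CUBIC))
E
```

```text
-4 [515 260]
-15 [519 280]
-25 [517 298]
-35 [509 316]
-43 [498 330]
```

View pics/r3.png

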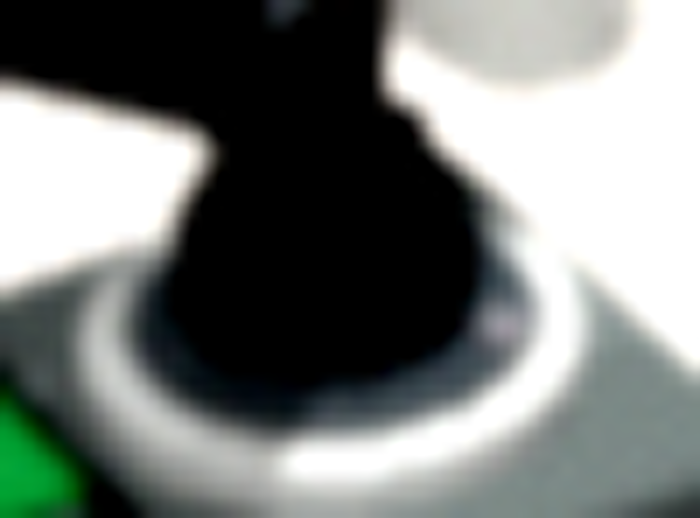

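View pics/r3t.png

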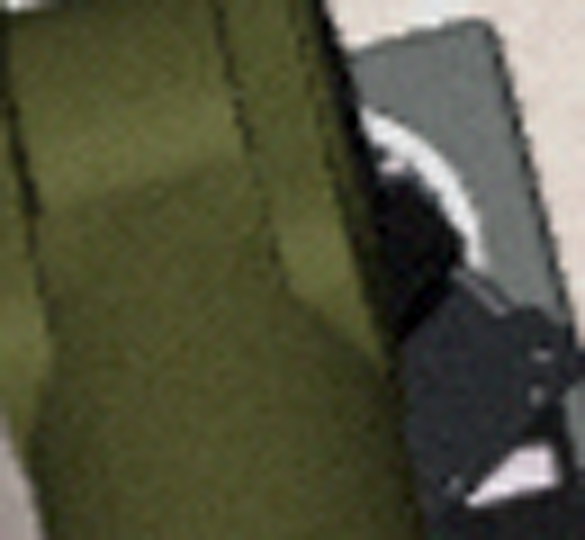

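```bash
python3 - <<'E'
from h import *
t=viewer.read_camera("top")
for x,y in((385,160),(395,158),(380,168)):
    p=px2w(t,185+(x+.5)/9-.5,190+(y+.5)/9-.5,.095);d=p-[.5120,.1473,.095];print(np.degrees(np.arctan2(d[1],d[0])),np.hypot(*d[:2]))
E
```

```text
-32.240689071172575 0.03991897742871183
-35.55554599812713 0.04230402514534333
-32.28550895549005 0.03680636776247188
```

```bash

python3 -m pendant '[[0,0,0,0,0,0.01],[0,0,0,0,0,0.02],[0,0,0,0,0,0.03],[0,0,0,0,0,0.04],[0,0,0,0,0,0.05],[0,0,0,0,0,0.06],[0,0,0,0,0,0.06],[0,0,0,0,0,0.06]]'; python3 s.py
```

```text
time_s: 24.3
tool_pos: [0.5124, 0.1477, 0.1216]
tool_rot: [180.0, -0.1, 41.9]
force: [3.4, 3.8, 4.4]
grip_width: 0.0119
F [3.44 3.76 4.4 ] T [ 0.74  -0.558  0.068] yaw 41.86 q7 26.6 pos [0.5124 0.1477 0.1216]
```

```bash
cat > look.py <<'E'
from h import *
import sys
n=sys.argv[1]
t=viewer.read_camera("top")
f=t["frame"][198:228,210:245,::-1].astype(float)
f=cv2.resize(np.clip(f*1.7,0,255).astype(np.uint8),None,fx=16,fy=16,interpolation=cv2.INTER_CUBIC)
for yaw in range(-70,0,10):
    p=w2px(t,(.5120+.049*np.cos(np.radians(yaw)),.1473+.049*np.sin(np.radians(yaw)),.09))
    q=((p-[210,198]+.5)*16).astype(int); cv2.circle(f,tuple(int(i) for i in q),2,(0,0,255),-1); cv2.putText(f,str(-yaw),(int(q[0])+4,int(q[1])-4),0,.4,(255,0,0),1)
cv2.imwrite(f"pics/{n}.png",f)
print(env.get_obs()["time_s"])
E
python3 look.py L1; python3 s.py
```

```text
24.35
F [1.11 3.17 4.53] T [ 0.732 -0.533  0.037] yaw 41.86 q7 26.6 pos [0.5124 0.1478 0.1216]
```

View pics/L1.png

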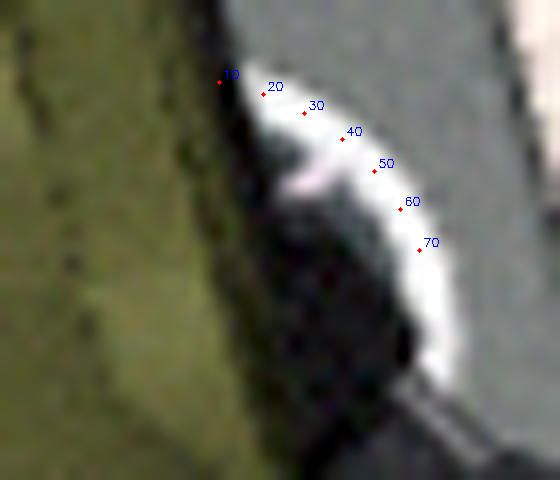

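```bash

python3 -m pendant '[[0,0,0,0,0,0.01],[0,0,0,0,0,0.02],[0,0,0,0,0,0.03],[0,0,0,0,0,0.04],[0,0,0,0,0,0.05],[0,0,0,0,0,0.06],[0,0,0,0,0,0.07],[0,0,0,0,0,0.08]]'; python3 s.py; python3 look.py L2
```

```text
time_s: 25.35
tool_pos: [0.5126, 0.1482, 0.1217]
tool_rot: [180.0, -0.1, 34.7]
force: [3.4, 4.8, 4.0]
grip_width: 0.0119
F [3.38 4.79 4.02] T [ 1.058 -0.806  0.207] yaw 34.67 q7 19.5 pos [0.5126 0.1482 0.1217]
25.4
```

View pics/L2.png

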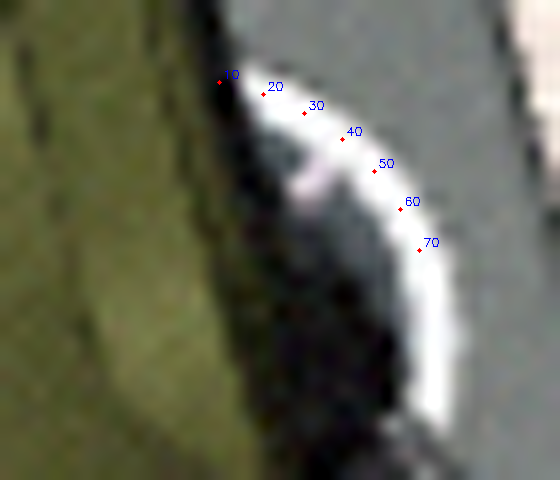

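```bash

python3 -m pendant '[[0.002,0,0,0,0,0.005],[0.003,-0.001,0,0,0,0.01],[0.004,-0.002,0,0,0,0.015],[0.005,-0.002,0,0,0,0.02],[0.005,-0.002,0,0,0,0.025],[0.005,-0.002,0,0,0,0.03],[0.005,-0.002,0,0,0,0.035],[0.005,-0.002,0,0,0,0.035]]'; python3 s.py; python3 look.py L3
```

```text
time_s: 26.4
tool_pos: [0.5127, 0.1483, 0.1217]
tool_rot: [-180.0, -0.1, 31.5]
force: [2.7, 4.4, 4.1]
grip_width: 0.012
F [2.69 4.4  4.13] T [ 1.008 -0.682  0.088] yaw 31.5 q7 16.4 pos [0.5127 0.1483 0.1217]
26.45
```

View pics/L3.png

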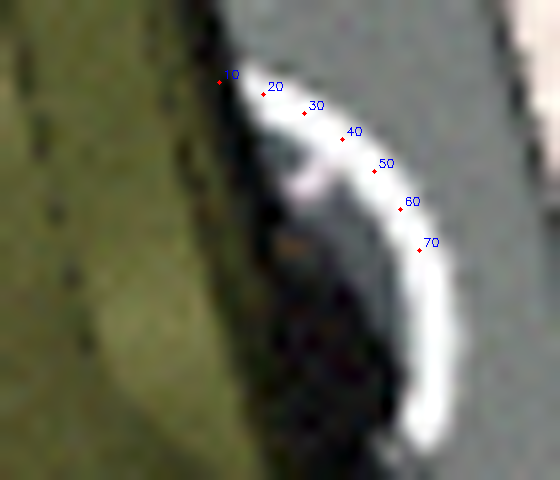

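```bash

python3 -m pendant '[[0,0,0,0,0,0.004],[0,0,0,0,0,0.008],[0,0,0,0,0,0.012],[0,0,0,0,0,0.016],[0,0,0,0,0,0.02],[0,0,0,0,0,0.022],[0,0,0,0,0,0.022],[0,0,0,0,0,0.022]]'; python3 s.py
```

```text
time_s: 27.45
tool_pos: [0.5122, 0.1474, 0.1216]
tool_rot: [180.0, 0.0, 29.5]
force: [1.7, 2.2, 7.1]
grip_width: 0.0119
F [1.75 2.19 7.06] T [ 0.597 -0.362  0.002] yaw 29.49 q7 14.4 pos [0.5122 0.1474 0.1216]
```

```bash

python3 -m pendant '[[0,0,0,0,0,0.005],[0,0,0,0,0,0.01],[0,0,0,0,0,0.015],[0,0,0,0,0,0.02],[0,0,0,0,0,0.025],[0,0,0,0,0,0.03],[0,0,0,0,0,0.03],[0,0,0,0,0,0.03]]'; python3 s.py; python3 look.py L4
```

```text
time_s: 28.45
tool_pos: [0.5122, 0.1474, 0.1216]
tool_rot: [180.0, 0.0, 26.8]
force: [1.4, 3.3, 6.9]
grip_width: 0.0117
F [1.44 3.26 6.87] T [ 0.613 -0.311  0.057] yaw 26.79 q7 11.7 pos [0.5122 0.1474 0.1216]
28.5
```

View pics/L4.png

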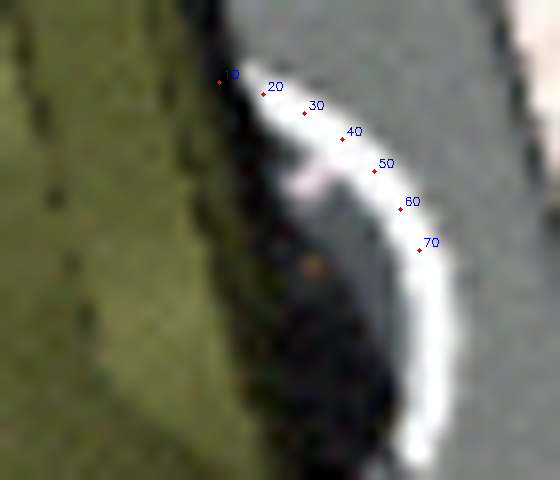

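```bash

python3 -m pendant '[[0,0,0,0,0,0],[0,0,0,0,0,0],[0,0,0,0,0,0],[0,0,0,0,0,0],[0,0,0,0,0,0],[0,0,0,0,0,0],[0,0,0,0,0,0],[0,0,0,0,0,0]]' 50; python3 s.py
python3 -m pendant '[[0,0,-0.05,0,0,0],[0,0,-0.15,0,0,0],[0,0,-0.3,0,0,0],[0,0,-0.5,0,0,0],[0,0,-0.7,0,0,0],[0,0,-0.9,0,0,0],[0,0,-1,0,0,0],[0,0,-1,0,0,0]]'
python3 -m pendant '[[0,0.2,0,0,0,0],[0,0.4,0,0,0,0],[0,0.6,0,0,0,0],[0,0.8,0,0,0,0],[0,1,0,0,0,0],[0,1,0,0,0,0],[0,1,0,0,0,0],[0,1,0,0,0,0]]'
python3 - <<'E'
from h import *
k=cv2.imread
m=capm(.512,.1473,.096,-62)
crop("top",180,260,185,260,8,"f1.png",1.8)
overlay("top",195,245,195,245,12,"f2.png",2.5,m)
overlay("side",185,245,140,190,12,"f3.png",1.8,m)
E
```

```text
time_s: 29.5
tool_pos: [0.5123, 0.1477, 0.1214]
tool_rot: [180.0, -0.0, 26.8]
force: [0.4, -0.1, -0.2]
grip_width: 0.0499
F [ 0.37 -0.1  -0.21] T [-0.067  0.027  0.025] yaw 26.85 q7 11.8 pos [0.5123 0.1477 0.1214]
time_s: 30.5
tool_pos: [0.5127, 0.1479, 0.2224]
tool_rot: [-180.0, -0.1, 26.8]
force: [0.4, -0.8, -0.9]
grip_width: 0.0502
time_s: 31.5
tool_pos: [0.557, 0.0598, 0.2211]
tool_rot: [-180.0, 0.0, 27.0]
force: [-0.3, -0.7, -0.6]
grip_width: 0.0499
```

View pics/f1.png

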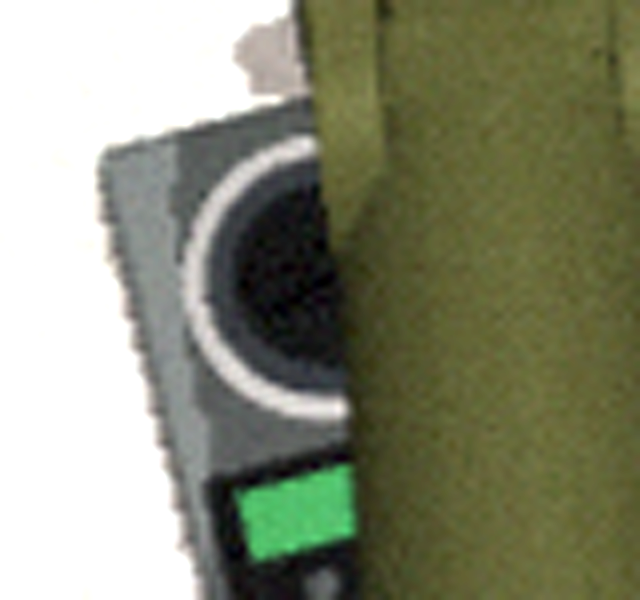

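View pics/f2.png

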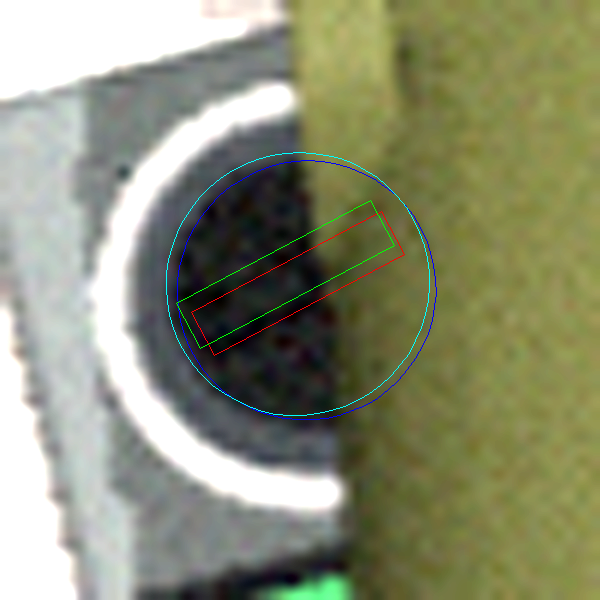

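View pics/f3.png

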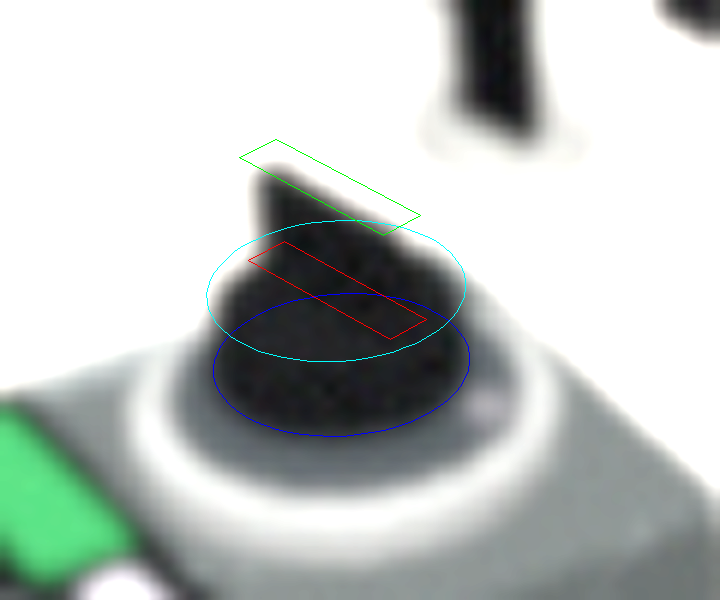

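```bash

python3 -m pendant '[[0,0.2,0,0,0,0],[0,0.4,0,0,0,0],[0,0.6,0,0,0,0],[0,0.8,0,0,0,0],[0,1,0,0,0,0],[0,1,0,0,0,0],[0,1,0,0,0,0],[0,1,0,0,0,0]]'
python3 - <<'E'
from h import *
t=viewer.read_camera("top")["frame"][195:245,195:245,::-1].astype(float)
t=cv2.resize(np.clip(t*3,0,255).astype(np.uint8),None,fx=12,fy=12,interpolation=cv2.INTER_CUBIC)
cv2.imwrite("pics/f4.png",t)
c=viewer.read_camera("top");cv2.imwrite("pics/f5.png",cv2.resize(c["frame"][:,:,::-1],(800,600)))
E
```

```text
time_s: 32.65
tool_pos: [0.6024, -0.0293, 0.2214]
tool_rot: [-180.0, -0.0, 27.0]
force: [0.3, -1.1, -0.3]
grip_width: 0.05
```

View pics/f4.png

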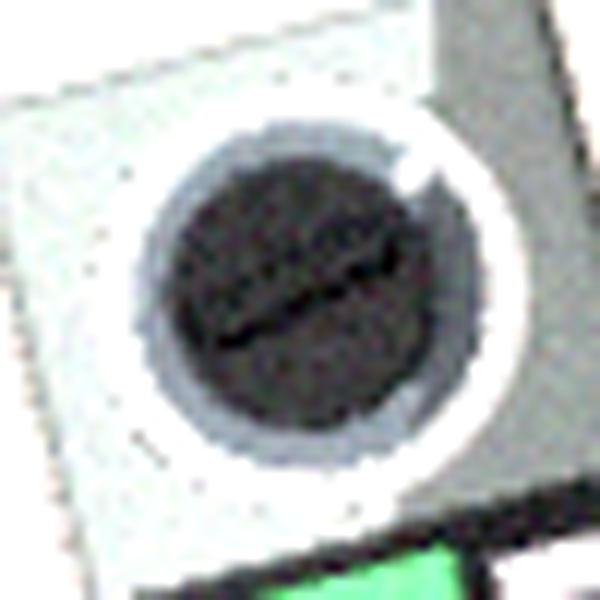

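View pics/f5.png

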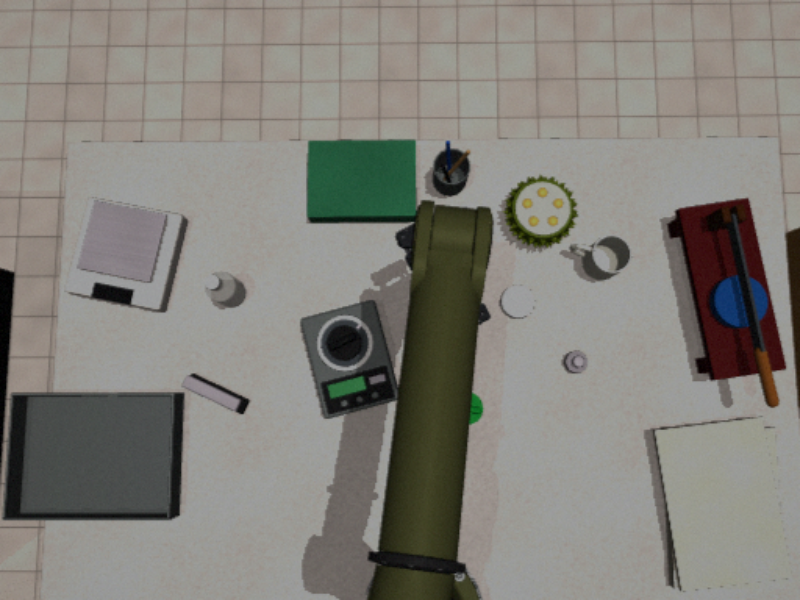

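```bash
python3 -c "
from cell import env
print(env.sign_off())"
```

```text
the job is handed in; nothing more can be done
None
```

I fitted the black cap onto the drive tang and turned it clockwise through one ratchet click. I then let go, backed the arm clear and handed the job in at about 33 s.

- **Seating:** The cap slid over the tang without resistance and bottomed at the expected height, with about 4 N of press. That rose to 7 N at most in the readings while turning. After release, the side view shows the underside at about 96 mm above the table and the cap level. The wing top reads slightly below my model there, as it already did before I picked the cap up.
- **One click:** The ring stopped after about 36° (0.63 rad). The torque rose to about 0.21 N m, fell to about 0.09, then went to about 0 as the tang sprang on. I turned about 3° further as a check and the torque stayed low.
- **Angle check:** In the final top view the cap sits about 22° (0.38 rad) past the ring pointer. That matches one 0.35 rad notch plus play; two clicks would show about 40°.
- **Pointer reading:** My pointer readings disagree by about 3°, and the torque readings were noisy.
- **Other objects:** In the final picture everything I could see was where it started. The arm hid the purple cap and most of the green one, so I could not confirm those two; the gripper never came close to them.

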